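# Shift the bench centre into slow gear

### The arm

A 6-joint arm with a two-finger parallel gripper is mounted at the origin on the work surface. World frame = base frame: x ahead of the robot, y to its left, z up, the work surface at z = 0. Lengths are in mm, angles in degrees, forces in N, time in s.
With the tool pointing down it reaches from about 300 to 850 mm from the base axis. Payload 4.2 kg.
Tool frame: the origin (TCP) lies at the very end of the fingers, on their centre line; the grasp point (between the pads) lies 19 mm behind it (hold_point_z is the z of the grasp point in the tool frame, in mm); z points along the fingers, y is the direction in which the jaws open and shut (so a half turn about z gives the same grasp; the last joint's range is limited). The gripper opens to 91 mm and grips with 3 to 60 N. Pads are 32 mm wide; open, the fingers measure 118 mm over their backs; the gripper's body (76 mm by 178 mm) begins 60 mm behind the grasp point.
Start: joints at [-65.604, 18.312, 89.639, -0, 72.044, -1.146], TCP at [247.934, -518.818, 213.976] pointing down, gripper open.
Joint ranges: [-177.97, 177.97], [-48.28, 115.42], [12.27, 149.76], [-77.06, 257.06], [2.81, 150.46], [-146.56, 146.56]. Speed limits (degrees/s): [147.25, 147.25, 180, 180, 180, 180].

### API

Orientations are given as [roll, pitch, yaw] about the fixed x, y, z axes, in that order (R = Rz(yaw) Ry(pitch) Rx(roll)).
In Python, from workcell import state, grab_frame, job_done, hold_point_z gives the robot as it stands. The module is installed in compiled form; this text tells all that it offers.
- The arm moves only by the shell command python3 -m creep 'ROWS' [FORCE]. ROWS is JSON, a list of rows, each a list of 7 numbers: the closure, from 0 (fully open) to 1 (shut), then the shift along the tool's x, y, z in mm, then the turn, a rotation vector about the tool's x, y, z in degrees. A call has 1 to 5 rows; each row shifts and turns the commanded pose from where the row before left it, along the tool's axes as they then stand; what a row does not reach is not made up. A row lasts 1/8 s, in which the tool goes at most 62.5 mm and 10.7 degrees, less where a joint would pass 70% of its speed; a pose out of reach is approached as far as the arm can. A call is refused whole if a number of a shift passes 62.5 or a number of a turn 10.7, either way. A call with a gripper value outside its range is refused whole. The fingers move at their own pace and stop on an object; FORCE is the grip in N (left out, the last holds). Time passes only in rows, so rows that do not move let the fingers close. It gives the time, the measured TCP pose, the force and the opening at its end, in the units of the state.
- state(): the state, without advancing time (a new reading comes with each control period).
- grab_frame(name): name is "side" or "top"; returns a dict with "frame" (420x560x3 uint8, red, green, blue), "fx", "fy", "cx", "cy" (pixels), "view" (4x4, takes a point from world to camera coordinates). Camera axes: x right, y down, z forward; pixel columns grow to the right and rows downward; lengths in mm; the calibration is good to about 2 mm. A picture is of the moment at which its call begins. There is no depth.
- job_done(): hands the job in, once; it reports no verdict.
The state is a dict: "time_s": time; "qpos": joint angles; "qvel": joint speeds; "effort": joint torques, N m; "ee_pos": TCP position; "ee_rot": TCP orientation; "force": force on the tool from outside, world axes, zero at the start; "torque": the same for the moment, N m; "gripper_width": finger opening in mm.
Only numpy, scipy, OpenCV 4.12 (cv2) and the standard library are available. Lean on these libraries where they do the work, as an engineer would, in place of code of your own. Each camera call takes 0.05 s, during which the arm holds its last target.

### The job

Put the bench centre's geared headstock into slow gear for a run-out check: push the black-ball gear lever along its present lane to the middle, across the H-shaped gate, and fully home into the slot that is on the tailstock side and at the front of the machine (the side facing the robot). Push the ball or stem gently with the fingertips or the outside of the fingers, without gripping or forcing it, and leave the gauges and tools standing around undisturbed. Leave the lever there and move clear.

Things in the scene. Friction and masses are not known exactly. Their poses are not given: they have to be found in the camera images.
- bench_centre: the machine, fixed: dark cast bed, sage-green gear case 150 x 150 mm with its top 137 mm above the table, motor (98 mm wide, top at 132 mm, to y = +172 mm), tailstock (153 mm high) at y = -410 mm. Origin on the table under the gear lever's pivot. -x: the machine's front, towards the robot; -y: along the bed to the tailstock; z up. A dial indicator 180 mm high stands at y = -245 mm
- gate_middle (a point): middle of the H-gate, on top of the 112 x 112 mm steel gate plate, 150 mm above the table; axes as bench_centre. Two lanes along x, 15 mm wide, centred at y = +20 mm (motor side) and -20 mm (tailstock side), slots ending at x = -25.5 (front) and +25.5 mm (back); a 15 mm cross lane along y through the middle joins them, its corners into the lanes rounded by 4 mm
- gear_lever: gear lever: steel stem, 10 mm diameter, with a black ball of 36 mm diameter; origin at the ball's centre, z up along the stem. It tilts about a pivot 150 mm below the ball's centre, inside the gear case, 82 mm above the table. Upright, the ball's centre is 232 mm above the table; hard in a slot it leans some 45 mm both sideways and to front or back. It starts anywhere along the motor-side lane
- lever_across (a joint): sideways tilt a of the lever, rad: + towards the tailstock; about -0.3 in the motor-side lane, +0.3 in the tailstock-side lane (0.32 hard against the lane's side). No spring: friction holds it where it is left, 2 to 3 N at the ball moves it
- lever_along (a joint): fore-and-aft tilt b of the lever, rad: + towards the machine's front; 0 in the cross lane, about +0.29 and -0.29 hard against the slots' front and back ends; friction as lever_across. The ball's centre lies at (-0.150 sin b, -0.150 sin a cos b, 0.082 + 0.150 cos a cos b) m in the bench_centre frame (a = lever_across)
- v_block_a: tall X-shaped steel V-block, 30 x 80 x 78 mm, on the granite in front of the machine's bed; origin at its underside; a bystander, not to be disturbed
- v_block_b: its twin, farther along the bed; origin at its underside; a bystander, not to be disturbed
- plug_gauge: plain steel cylinder, 22 mm diameter, 70 mm tall, upright on the granite in front of the gear case; origin at its underside; a bystander, not to be disturbed
- gauge_block: steel block 35 x 30 x 45 mm on the granite in front of the gear case; origin at its underside; a bystander, not to be disturbed
- setting_ring: dark steel ring, 54 mm outside, 26 mm hole, 20 mm high, lying on top of the motor, beside the gear case, its top 152 mm above the table; origin at its underside; a bystander, not to be disturbed
- oil_bottle: small white bottle with black cap, 38 mm diameter, 100 mm tall, on the granite behind the gear case; origin at its underside; a bystander, not to be disturbed
- spanner: steel open-ended spanner lying on the granite behind the bed; origin at its underside; a bystander, not to be disturbed

How it is judged:
By the outcome, as a careful person would: the job done as asked, in the order asked, and still so for the second after the job is handed in, with the robot touching nothing.
It also fails if it takes over 51 s, if anything falls off the work surface, if the arm or the gripper's body presses on something with over 40 N, if the wrist force passes 120 N, or if a joint passes its speed limit or range.

## Working session

There is one attempt and no reset: what is moved stays moved. The work goes in short steps, Python scripts to look and compute and a shell command to move; the robot and the scene stay as the last step left them, time stands still between calls to the robot, and variables do not carry over. Pictures are saved under pics/ and viewed, and the job is handed in when it is done.

```bash
mkdir -p pics
python3 - <<'E'
from workcell import *
import cv2,numpy as np
s=state();print({k:np.round(v,2) for k,v in s.items()},hold_point_z)
for n in("side","top"):
    f=grab_frame(n);cv2.imwrite(f"pics/{n}0.png",f["frame"][...,::-1]);print(n,f["fx"],f["fy"],f["cx"],f["cy"],np.round(f["view"],4).tolist())
E
```

```text
{'time_s': np.float64(0.0), 'qpos': array([-65.6 ,  18.35,  89.71,  -0.  ,  72.05,  -1.15]), 'qvel': array([ 0.13, -0.03, -0.05, -0.05,  0.06,  0.03]), 'effort': array([  0.  , -41.25, -23.2 ,   0.07,   0.05,  -0.  ]), 'ee_pos': array([ 247.71, -518.34,  213.13]), 'ee_rot': array([-179.9 ,   -0.  ,   25.54]), 'force': array([ 0.59, -0.54, -0.27]), 'torque': array([0.02, 0.03, 0.01]), 'gripper_width': np.float64(91.23)} -18.8
side 384.29118622461294 384.29118622461294 284.9072256559247 209.61064302882386 [[-0.8183, -0.5747, 0.0121, 471.896], [-0.3082, 0.421, -0.8531, 342.5754], [0.4852, -0.7018, -0.5216, 524.7285], [0.0, 0.0, 0.0, 1.0]]
top 426.6507719524628 426.6507719524628 276.04777872754175 212.3212056837574 [[0.0286, -0.9996, -0.0001, -27.5919], [-0.9857, -0.0282, -0.1661, 599.7949], [0.166, 0.0049, -0.9861, 1099.0538], [0.0, 0.0, 0.0, 1.0]]
```

View pics/side0.png

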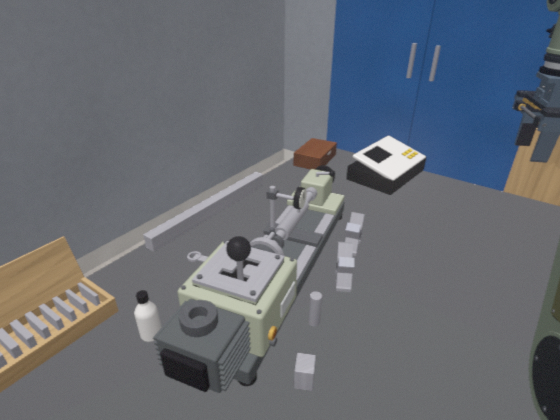

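View pics/top0.png

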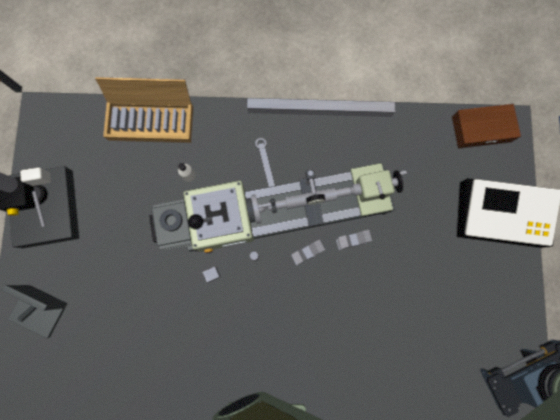

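The side view shows the black ball at about (238,249). In the top view it is at about (196,221), at the front end of the motor-side lane. I'll measure the gate plate, the ball and the neighbouring objects next.

```bash
cat > h.py <<'E'
import cv2,numpy as np
from workcell import *
def proj(f,p):
    p=np.atleast_2d(p);V=np.array(f["view"]);c=p@V[:3,:3].T+V[:3,3]
    return np.c_[f["fx"]*c[:,0]/c[:,2]+f["cx"],f["fy"]*c[:,1]/c[:,2]+f["cy"]]
def ray(f,u,v):
    V=np.array(f["view"]);R=V[:3,:3];o=-R.T@V[:3,3]
    d=R.T@np.array([(u-f["cx"])/f["fx"],(v-f["cy"])/f["fy"],1]);return o,d/np.linalg.norm(d)
def onz(f,u,v,z):
    o,d=ray(f,u,v);return o+d*(z-o[2])/d[2]
def tri(f,p,g,q):
    o1,d1=ray(f,*p);o2,d2=ray(g,*q)
    A=np.c_[d1,-d2];t=np.linalg.lstsq(A,o2-o1,rcond=None)[0]
    a=o1+t[0]*d1;b=o2+t[1]*d2;return (a+b)/2,np.linalg.norm(a-b)
def crop(f,x0,y0,x1,y1,k,name):
    im=cv2.resize(f["frame"][y0:y1,x0:x1],None,fx=k,fy=k,interpolation=cv2.INTER_CUBIC);cv2.imwrite(name,im[...,::-1])
E
python3 - <<'E'
from h import *
t=grab_frame("top");s=grab_frame("side")
np.save("f0.npy",[t,s],allow_pickle=True)
crop(t,140,130,300,290,5,"/dev/null.png") if 0 else crop(t,145,150,305,290,5,"pics/topc.png")
crop(s,130,210,350,400,3.15,"pics/sidec.png")
E
```

```text
(no output)
```

View pics/topc.png

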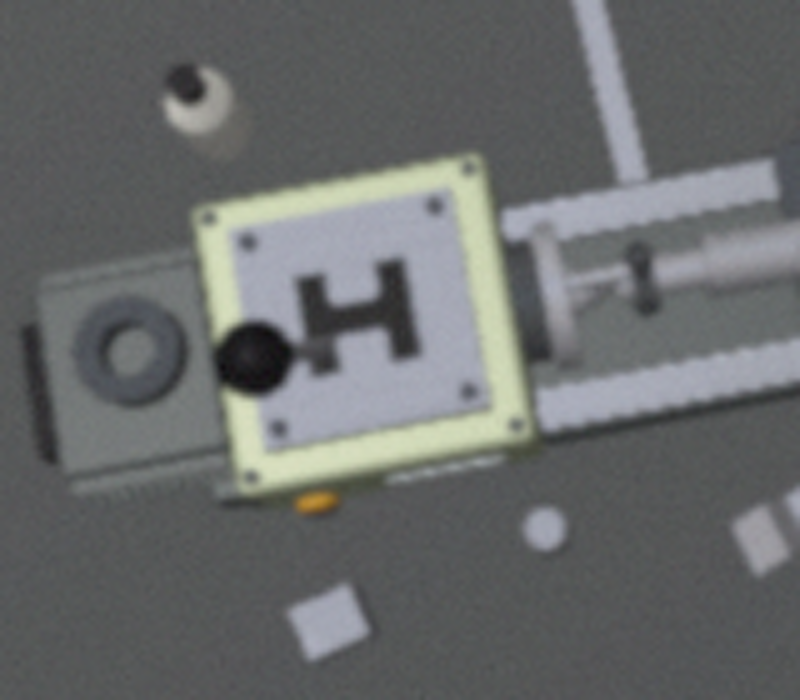

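View pics/sidec.png

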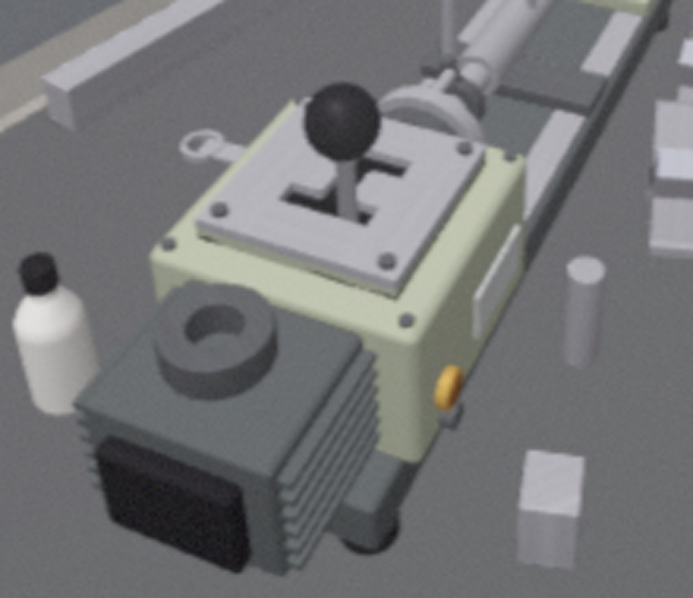

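Run:
```python
from h import *
t,s=np.load("f0.npy",allow_pickle=True)
c=np.array([[248,243],[434,206],[469,391],[279,429]])
U=(c+.5)/5-.5+[145,150]
P=np.array([onz(t,u,v,150) for u,v in U]);print(P.round(1))
cs=np.array([[219,209],[464,148],[388,261]]) # side: motor-back, tail-front?, motor-front
Us=(cs+.5)/3.15-.5+[130,210]
print("side",np.array([onz(s,u,v,150) for u,v in Us]).round(1))
G=P.mean(0)
# headstock frame: ex = toward back, ey = toward motor
e=(P[0]+P[3]-P[1]-P[2])/2; yaw=np.degrees(np.arctan2(-e[0],e[1]))
e2=(P[0]+P[1]-P[2]-P[3])/2; yaw2=np.degrees(np.arctan2(e2[1],e2[0]))
print("gate",G,"yaw",yaw,yaw2,np.linalg.norm(e),np.linalg.norm(e2))
def ballc(f,x0,y0,x1,y1):
    g=f["frame"].max(2)[y0:y1,x0:x1];m=(g<50).astype(np.uint8)
    n,l,st,ce=cv2.connectedComponentsWithStats(m);i=1+np.argmax(st[1:,4]);
    cn=max(cv2.findContours((l==i).astype(np.uint8),0,2)[0],key=cv2.contourArea);(cx,cy),r=cv2.minEnclosingCircle(cn);print("ball",st[i],ce[i]+[x0,y0],cx+x0,cy+y0,r);return ce[i]+[x0,y0]
bt=ballc(t,184,208,206,234)
bs=ballc(s,220,230,256,268)
B,e=tri(t,bt,s,bs);print("B",B,e)
y=np.radians((yaw+yaw2)/2);R=np.array([[np.cos(y),-np.sin(y),0],[np.sin(y),np.cos(y),0],[0,0,1]])
l=R.T@(B-[G[0],G[1],0]);print("local ball",l)
b=np.arcsin(-l[0]/150);a=np.arcsin(-l[1]/150/np.cos(b));print("a b",a,b,"z",82+150*np.cos(a)*np.cos(b))
for n,q,z in(("ring",(132,350),152),("plug",(545,528),70),("block",(330,620),45),("vb",(762,540),78),("bottle",(186,83),100)):
    p=onz(t,*((np.array(q)+.5)/5-.5+[145,150]),z);print(n,p.round(),(R.T@(p-[G[0],G[1],0])).round())
```

```text
[[613.1 192.2 150. ]
 [634.4 101.2 150. ]
 [542.6  79.9 150. ]
 [521.3 171.5 150. ]]
side [[612.4 189.3 150. ]
 [541.4  77.  150. ]
 [519.9 168.4 150. ]]
gate [577.85454465 136.20742271 150.        ] yaw 13.125413489811871 12.886972669777112 93.76836320791709 94.16887725407794
ball [  4   7  15  13 146] [195.18493151 221.21232877] 195.11971855163574 221.17605590820312 7.216296672821045
ball [ 9 17 21 13 76] [240.84210526 254.92105263] 239.0 250.5 10.594910621643066
B [542.92411037 171.22243338 214.09036603] 8.948164281222834
local ball [-26.1539687   41.97804346 214.09036603]
a b -0.2881793279575531 0.17525556278140808 z 223.61148890029708
ring [558. 245. 152.] [  5. 111. 152.]
plug [482.  45.  70.] [-114.  -68.   70.]
block [432. 158.  45.] [-137.   54.   45.]
vb [479. -68.  78.] [-143. -177.   78.]
bottle [707. 240. 100.] [150.  72. 100.]
```

```bash
cat >> h.py <<'E'
G=np.array([577.5,135,150.]);yw=np.radians(13.0)
R=np.array([[np.cos(yw),-np.sin(yw),0],[np.sin(yw),np.cos(yw),0],[0,0,1]])
def loc(p): return R.T@(np.array(p)-[G[0],G[1],0])
def wor(p): return R@np.array(p)+[G[0],G[1],0]
def tool(p): # shift in tool axes from present TCP to local target point p, and yaw error
    st=state();from scipy.spatial.transform import Rotation as Q
    T=Q.from_euler('xyz',st["ee_rot"],degrees=True).as_matrix()
    return T.T@(wor(p)-st["ee_pos"])
def where():
    st=state();print("t",st["time_s"].round(2),"loc",loc(st["ee_pos"]).round(1),"rot",np.round(st["ee_rot"],1),"Floc",(R.T@st["force"]).round(1),"w",st["gripper_width"].round(1))
def ball(f,a0,a1,b0,b1,fr=None): # by blob: dark mask in window
    g=cv2.GaussianBlur(f["frame"],(3,3),0).max(2)
    m=np.zeros_like(g);m[b0:b1,a0:a1]=(g[b0:b1,a0:a1]<75)
    m=cv2.morphologyEx(m,cv2.MORPH_OPEN,cv2.getStructuringElement(2,(9,9)))
    n,l,st,ce=cv2.connectedComponentsWithStats(m);i=1+np.argmax(st[1:,4]);return ce[i],st[i]
def ab(B):
    l=loc(B);b=np.arcsin(-l[0]/150);a=np.arcsin(-l[1]/150/np.cos(b));return l.round(1),round(a,3),round(b,3),82+150*np.cos(a)*np.cos(b)
E
python3 - <<'E'
from h import *
t,s=np.load("f0.npy",allow_pickle=True)
p,st=ball(t,184,208,208,234);print(p,st)
q,st=ball(s,220,256,230,266);print(q,st)
for q in(q,(238.2,248.4)):
  B,e=tri(t,p,s,q);print(B,e,ab(B))
print("top only at z225",ab(onz(t,*p,225)),"side only",ab(onz(s,238.2,248.4,225)))
for l in((-90,42,213),):print(tool(l),wor(l))
E
```

```text
[195.14193548 221.52903226] [188 215  15  14 155]
[238.78740157 249.23097113] [228 237  22  24 381]
[543.10959615 170.91936798 223.43316417] 3.72432897257251 (array([-25.4,  42.7, 223.4]), np.float64(-0.293), np.float64(0.17), np.float64(223.51713368546322))
[543.3876131  170.97962182 224.69834204] 2.65065853301645 (array([-25.1,  42.7, 224.7]), np.float64(-0.293), np.float64(0.168), np.float64(223.569106352254))
top only at z225 (array([-23.9,  43.2, 225. ]), np.float64(-0.296), np.float64(0.16), np.float64(223.64237892341416)) side only (array([-26.8,  43. , 225. ]), np.float64(-0.295), np.float64(0.179), np.float64(223.2046697380828))
[ 500.52075065 -508.05606726    0.98257887] [480.35874989 155.67794783 213.        ]
```

```bash
python3 -m creep '[[1,40,-40,0,0,0,0],[1,40,-40,0,0,0,0],[1,40,-40,0,0,0,0],[1,40,-40,0,0,0,0],[1,40,-40,0,0,0,0]]' 20; python3 -m creep '[[1,40,-40,0,0,0,0],[1,40,-40,0,0,0,0],[1,40,-40,0,0,0,0],[1,40,-40,0,0,0,0],[1,0,0,0,0,0,0]]'; python3 -c "
from h import *
where();print(tool((-90,42,210)))"
```

```text
time_s: 0.82
ee_pos: [342.4, -250.4, 213.9]
ee_rot: [180.0, -0.0, 25.5]
force: [1.2, -0.8, 0.0]
gripper_width: 44.2
time_s: 1.45
ee_pos: [418.2, -35.8, 213.9]
ee_rot: [-180.0, -0.0, 25.9]
force: [-0.9, -0.8, -0.5]
gripper_width: 0.7Traceback (most recent call last):
  File "<string>", line 3, in <module>
    where();print(tool((-90,42,210)))
    ~~~~~^^
  File "h.py", line 26, in where
    st=state();print("t",st["time_s"].round(2),"loc",loc(st["ee_pos"]).round(1),"rot",np.round(st["ee_rot"],1),"Floc",(R.T@st["force"]).round(1),"w",st["gripper_width"].round(1))
                         ^^^^^^^^^^^^^^^^^^
AttributeError: 'float' object has no attribute 'round'
```

```bash
sed -i 's/st\["time_s"\].round(2)/round(float(st["time_s"]),2)/; s/st\["gripper_width"\].round(1)/round(float(st["gripper_width"]),1)/' h.py; python3 -c "
from h import *
where();print(tool((-90,42,210)))"
```

```text
t 1.45 loc [-193.6 -130.6  213.9] rot [-180.    -0.    25.9] Floc [-1.1 -0.6 -0.5] w 0.7
[ 139.57216028 -145.02748694    4.00686742]
```

```bash
python3 -m creep '[[1,40,-42,1,0,0,0],[1,40,-42,1,0,0,0],[1,40,-42,1,0,0,0],[1,10,-10,1,0,0,6.4],[1,0,0,0,0,0,6.5]]'; python3 -m creep '[[1,0,0,0,0,0,0]]'; python3 -c "
from h import *
where();print(tool((-75,42,210)))
t=grab_frame('top');s=grab_frame('side')
crop(t,145,150,305,290,5,'pics/t1.png');crop(s,130,180,350,370,3,'pics/s1.png')"
```

```text
time_s: 2.08
ee_pos: [476.5, 139.8, 209.4]
ee_rot: [180.0, 0.1, 12.5]
force: [0.1, -0.6, 0.1]
gripper_width: 0.1
time_s: 2.2
ee_pos: [476.2, 138.9, 209.7]
ee_rot: [180.0, 0.0, 12.7]
force: [-0.4, -0.2, -0.3]
gripper_width: 0.2
t 2.2 loc [-97.8  26.6 209.7] rot [180.    0.   12.7] Floc [-0.4 -0.1 -0.3] w 0.2
[ 22.71729533 -15.56712903  -0.34415103]
```

View pics/t1.png

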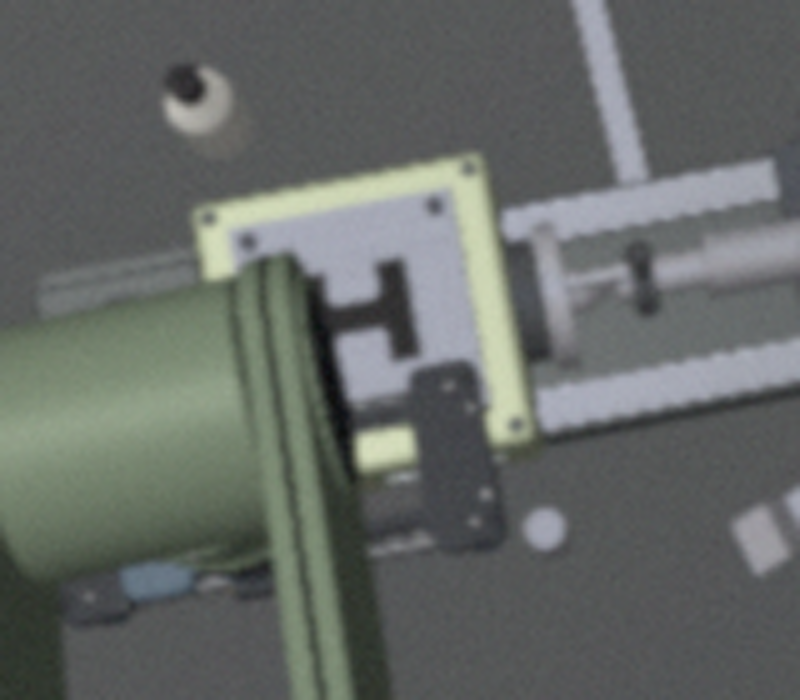

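View pics/s1.png

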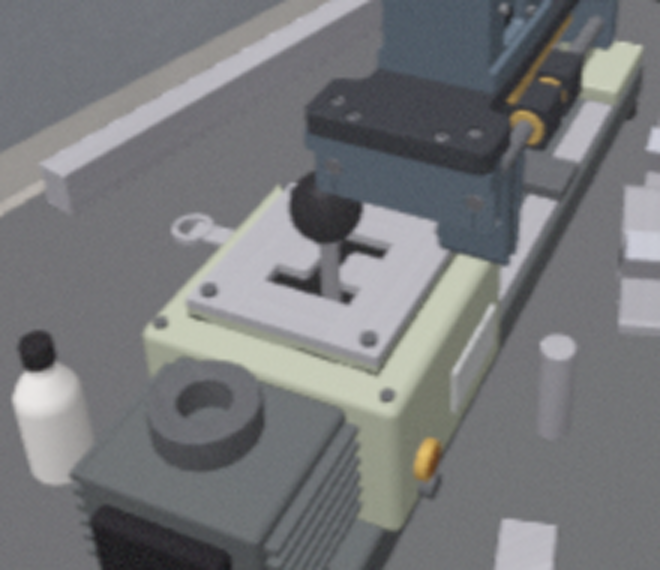

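```bash
python3 -c "
from h import *
s=grab_frame('side');
for p in((-97.8,26.6,209.7),(-97.8,26.6,288),(-97.8,115,288),(-97.8,-62,288),(-97.8,26.6,150)):
  u=proj(s,wor(p))[0];print(p,u,(u-[130,180])*3)
"
```

```text
(-97.8, 26.6, 209.7) [288.34513373 262.37525661] [475.0354012  247.12576983]
(-97.8, 26.6, 288) [289.33761649 216.09195175] [478.01284946 108.27585524]
(-97.8, 115, 288) [260.89103864 254.32379923] [392.67311591 222.9713977 ]
(-97.8, -62, 288) [310.92912304 187.07323498] [542.78736912  21.21970494]
(-97.8, 26.6, 150) [287.68232146 293.2847532 ] [473.04696439 339.8542596 ]
```

```bash
python3 -m creep '[[1,10,-15,2,0,0,0],[1,12,0,2,0,0,0],[1,8,0,0,0,0,0],[1,4,0,0,0,0,0],[1,0,0,0,0,0,0]]';  python3 -c "
from h import *
where();print(tool((-34,42,205)))
s=grab_frame('side')
crop(s,180,200,340,320,5,'pics/s2.png')"
```

```text
time_s: 2.98
ee_pos: [506.3, 162.0, 205.8]
ee_rot: [180.0, 0.0, 12.6]
force: [0.3, -0.1, 0.0]
gripper_width: 0.7
t 2.98 loc [-63.3  42.3 205.8] rot [180.    0.   12.6] Floc [ 0.3 -0.2  0. ] w 0.7
[29.27868525  0.14955187  0.78387967]
```

View pics/s2.png

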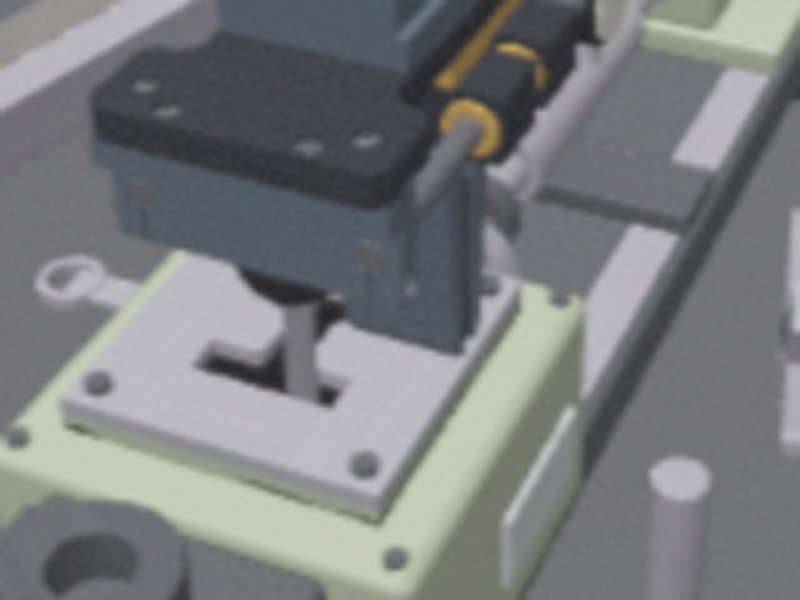

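```bash
python3 -m creep '[[1,4,0,0,0,0,0],[1,4,0,0,0,0,0],[1,4,0,0,0,0,0]]';python3 -m creep '[[1,4,0,0,0,0,0],[1,4,0,0,0,0,0],[1,0,0,0,0,0,0]]';  python3 -c "
from h import *
where()
s=grab_frame('side')
crop(s,180,200,340,320,5,'pics/s3.png')"
```

```text
time_s: 3.4
ee_pos: [517.5, 164.6, 206.1]
ee_rot: [180.0, 0.0, 12.6]
force: [-2.3, -0.4, 2.2]
gripper_width: 0.4
time_s: 3.78
ee_pos: [526.0, 166.5, 205.9]
ee_rot: [180.0, -0.0, 12.6]
force: [-0.5, 0.4, 0.9]
gripper_width: 0.6
t 3.77 loc [-43.1  42.3 205.9] rot [180.   -0.   12.6] Floc [-0.4  0.5  0.9] w 0.6
```

View pics/s3.png

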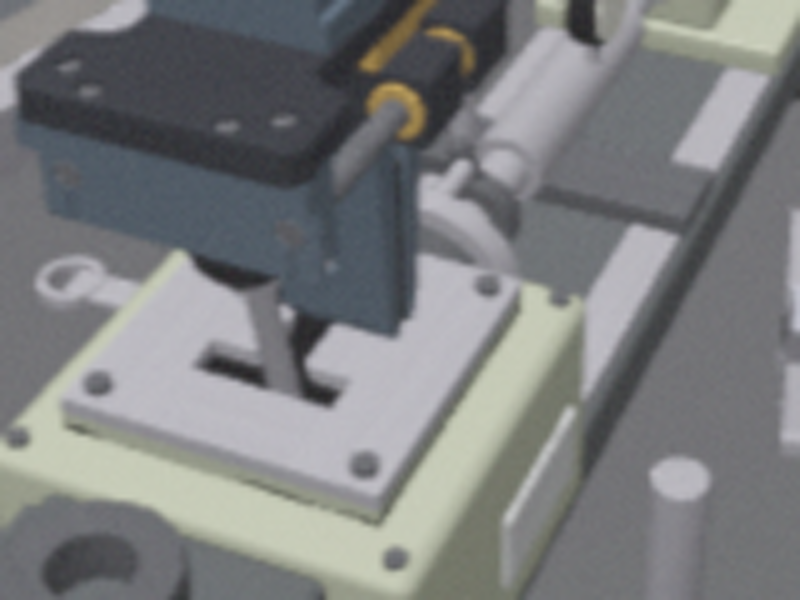

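```bash
python3 -m creep '[[1,4,0,0,0,0,0],[1,4,0,0,0,0,0],[1,1,0,0,0,0,0],[1,0,0,0,0,0,0]]';python3 -m creep '[[1,-30,0,0,0,0,0],[1,-30,0,0,0,0,0],[1,-20,0,0,0,0,0],[1,0,30,0,0,0,0],[1,0,0,0,0,0,0]]';  python3 -c "
from h import *
where()
s=grab_frame('side');t=grab_frame('top')
crop(s,180,200,340,320,5,'pics/s4.png');crop(t,145,150,305,290,5,'pics/t4.png')"
```

```text
time_s: 4.32
ee_pos: [534.5, 168.4, 205.9]
ee_rot: [180.0, -0.0, 12.6]
force: [-1.6, 0.1, 1.2]
gripper_width: 0.2
time_s: 4.95
ee_pos: [463.5, 120.8, 206.1]
ee_rot: [180.0, -0.1, 12.5]
force: [0.9, 0.6, -0.3]
gripper_width: 0.4
t 4.95 loc [-114.3   11.8  206.1] rot [ 1.80e+02 -1.00e-01  1.25e+01] Floc [ 1.   0.4 -0.3] w 0.4
```

View pics/s4.png

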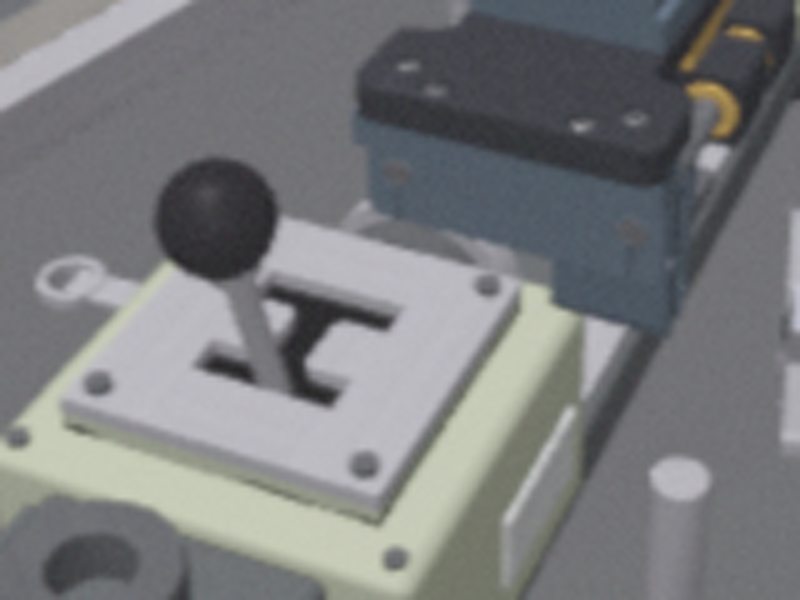

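View pics/t4.png

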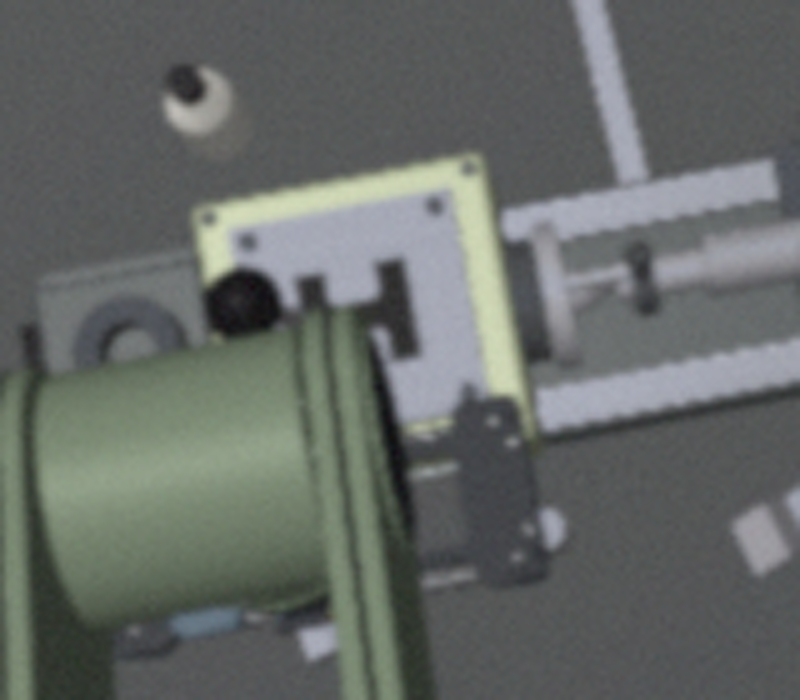

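Side view: ball at crop (217,218), stem near mid-lane. Top view: ball at crop about (244,303).

```bash
python3 -c "
from h import *
t,s=np.load('f0.npy',allow_pickle=True)
q=(np.array([217,218])+.5)/5-.5+[180,200];p=(np.array([244,303])+.5)/5-.5+[145,150]
B,e=tri(t,p,s,q);print(B,e,ab(B));print(ab(onz(s,*q,225.5)),ab(onz(t,*p,225.5)))
"
```

```text
[568.74997208 175.93223402 226.00511544] 3.5930430883001354 (array([  0.7,  41.9, 226. ]), np.float64(-0.283), np.float64(-0.005), np.float64(226.04162325412744))
(array([ -0.9,  41.1, 225.5]), np.float64(-0.278), np.float64(0.006), np.float64(226.2514903594757)) (array([  2.5,  42.7, 225.5]), np.float64(-0.288), np.float64(-0.017), np.float64(225.78400097103548))
```

```bash
python3 -m creep '[[1,0,-38,0,0,0,0],[1,0,-40,0,0,0,-0.4],[1,40,0,0,0,0,0],[1,40,0,0,0,0,0],[1,34,0,0,0,0,0]]';python3 -m creep '[[1,0,0,0,0,0,0]]';  python3 -c "
from h import *
where()
print(tool((0,76,206)))
s=grab_frame('side')
crop(s,140,190,340,340,4,'pics/s5.png')"
```

```text
time_s: 5.68
ee_pos: [558.2, 225.1, 205.6]
ee_rot: [-180.0, -0.0, 13.1]
force: [-0.3, 0.5, -1.1]
gripper_width: 0.7
time_s: 5.8
ee_pos: [558.7, 224.8, 204.8]
ee_rot: [-180.0, -0.0, 13.1]
force: [-0.6, 1.1, -0.6]
gripper_width: 0.6
t 5.8 loc [  1.9  91.7 204.8] rot [-180.    -0.    13.1] Floc [-0.3  1.2 -0.6] w 0.6
[-1.87493547 15.70000987 -1.16313093]
```

View pics/s5.png

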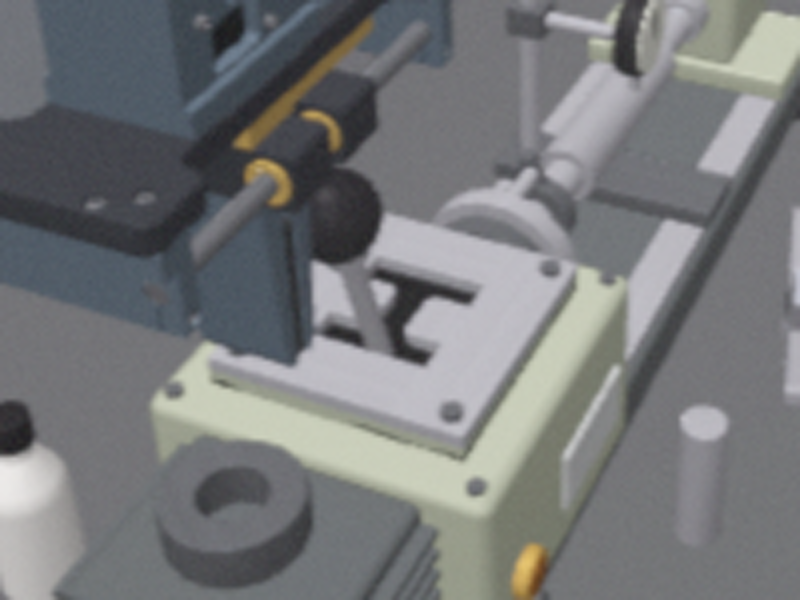

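```bash
python3 -m creep '[[1,-1,8,0,0,0,0],[1,-1,8,0,0,0,0],[1,0,6,0,0,0,0],[1,0,6,0,0,0,0]]';python3 -m creep '[[1,0,6,0,0,0,0],[1,0,6,0,0,0,0],[1,0,6,0,0,0,0],[1,0,6,0,0,0,0],[1,0,0,0,0,0,0]]'; python3 -c "
from h import *
where()
s=grab_frame('side')
crop(s,140,190,340,340,4,'pics/s6.png')"
```

```text
time_s: 6.35
ee_pos: [561.2, 196.2, 206.9]
ee_rot: [-179.9, -0.1, 13.0]
force: [-1.0, 3.8, 2.9]
gripper_width: 0.4
time_s: 6.98
ee_pos: [566.7, 171.6, 205.7]
ee_rot: [180.0, 0.0, 13.0]
force: [0.1, 0.9, 1.1]
gripper_width: 0.5
t 6.97 loc [ -2.3  38.1 205.7] rot [180.   0.  13.] Floc [0.3 0.8 1.1] w 0.5
```

View pics/s6.png

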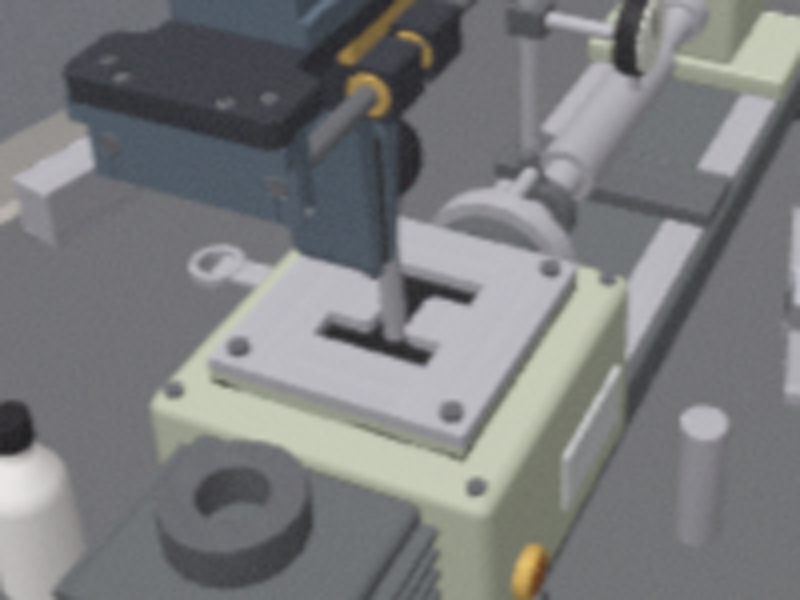

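```bash
python3 -m creep '[[1,0,6,0,0,0,0],[1,0,6,0,0,0,0],[1,0,6,0,0,0,0],[1,0,6,0,0,0,0]]';python3 -m creep '[[1,0,6,0,0,0,0],[1,0,6,0,0,0,0],[1,0,5,0,0,0,0],[1,0,0,0,0,0,0]]';python3 -m creep '[[1,0,4,0,0,0,0],[1,0,3,0,0,0,0],[1,0,0,0,0,0,0]]'; python3 -c "
from h import *
where()
s=grab_frame('side')
crop(s,140,190,340,340,4,'pics/s7.png')"
```

```text
time_s: 7.52
ee_pos: [572.1, 148.5, 205.9]
ee_rot: [180.0, 0.0, 13.0]
force: [-0.8, 2.3, 3.0]
gripper_width: 0.5
time_s: 8.02
ee_pos: [575.8, 131.8, 205.5]
ee_rot: [180.0, 0.0, 13.0]
force: [-0.6, 0.6, -0.3]
gripper_width: 0.3
time_s: 8.4
ee_pos: [577.4, 125.4, 205.8]
ee_rot: [180.0, 0.0, 13.0]
force: [-0.5, 2.2, -0.8]
gripper_width: 0.6
t 8.4 loc [ -2.3  -9.4 205.8] rot [180.   0.  13.] Floc [-0.   2.2 -0.8] w 0.6
```

View pics/s7.png

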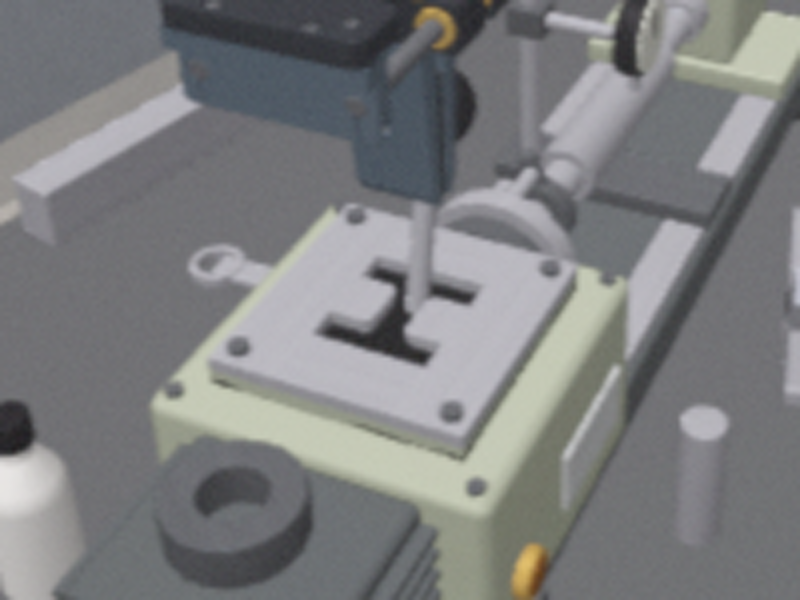

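```bash
python3 -m creep '[[1,0,2,0,0,0,0],[1,0,2,0,0,0,0],[1,0,0,0,0,0,0]]';python3 -m creep '[[1,0,1,0,0,0,0],[1,0,1,0,0,0,0],[1,0,0,0,0,0,0]]';python3 -c "
from h import *
where()
s=grab_frame('side')
crop(s,200,190,320,280,6,'pics/s8.png')"
```

```text
time_s: 8.82
ee_pos: [578.4, 121.5, 205.9]
ee_rot: [180.0, 0.0, 13.0]
force: [-0.4, 0.7, -1.5]
gripper_width: 0.4
time_s: 9.2
ee_pos: [578.8, 119.7, 205.9]
ee_rot: [180.0, 0.0, 13.0]
force: [-0.1, 2.0, -1.1]
gripper_width: 0.4
t 9.2 loc [ -2.2 -15.2 205.9] rot [180.   0.  13.] Floc [ 0.4  2.  -1.1] w 0.4
```

View pics/s8.png

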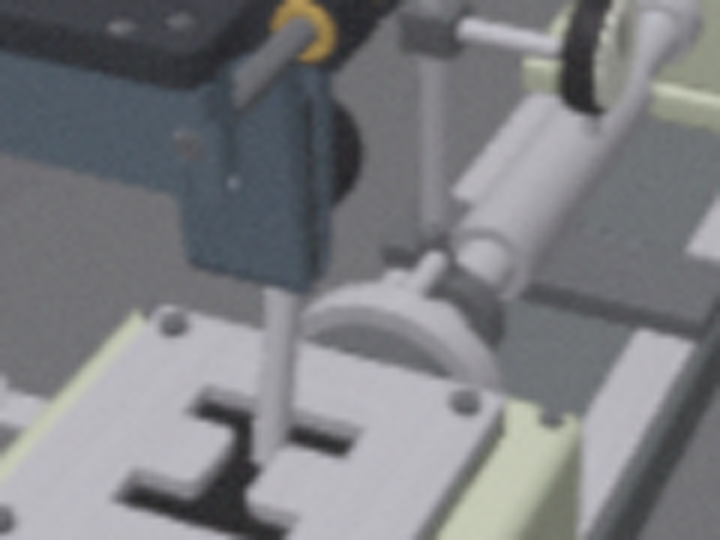

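```bash
python3 -c "
from h import *
t,s=np.load('f0.npy',allow_pickle=True)
for y in(-20,-10,-15):
  print(y,(proj(s,wor((0,y,150)))[0]-[200,190])*6)"
python3 -m creep '[[1,0,1,0,0,0,0],[1,0,1,0,0,0,0],[1,0,0,0,0,0,0]]';python3 -m creep '[[1,0,1,0,0,0,0],[1,0,0,0,0,0,0]]';python3 -c "
from h import *
where()"
```

```text
-20 [264.14225704 416.07890392]
-10 [247.55743405 437.05654849]
-15 [255.90091192 426.50313388]
time_s: 9.62
ee_pos: [579.3, 117.7, 205.9]
ee_rot: [180.0, -0.0, 13.0]
force: [-1.0, 1.6, -1.7]
gripper_width: 0.7
time_s: 9.88
ee_pos: [579.6, 116.8, 206.0]
ee_rot: [180.0, -0.0, 13.0]
force: [-1.3, 1.8, -2.3]
gripper_width: 0.8
t 9.88 loc [ -2.1 -18.2 206. ] rot [180.  -0.  13.] Floc [-0.8  2.  -2.3] w 0.8
```

```bash
python3 -m creep '[[1,0,-20,0,0,0,0],[1,0,-40,0,0,0,0],[1,0,-30,0,0,0,0],[1,0,0,0,0,0,0]]';python3 -c "
from h import *
where()
s=grab_frame('side');t=grab_frame('top')
crop(s,200,190,320,280,6,'pics/s9.png');crop(t,145,150,305,290,5,'pics/t9.png')"
```

```text
time_s: 10.38
ee_pos: [558.7, 206.8, 206.2]
ee_rot: [180.0, -0.1, 13.2]
force: [0.2, -0.3, 0.5]
gripper_width: 0.6
t 10.38 loc [ -2.1  74.2 206.2] rot [ 1.80e+02 -1.00e-01  1.32e+01] Floc [ 0.2 -0.3  0.5] w 0.6
```

View pics/s9.png

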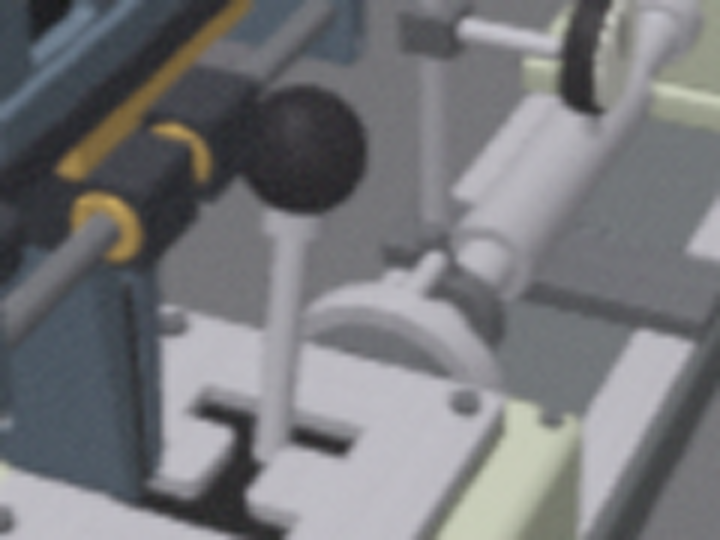

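View pics/t9.png

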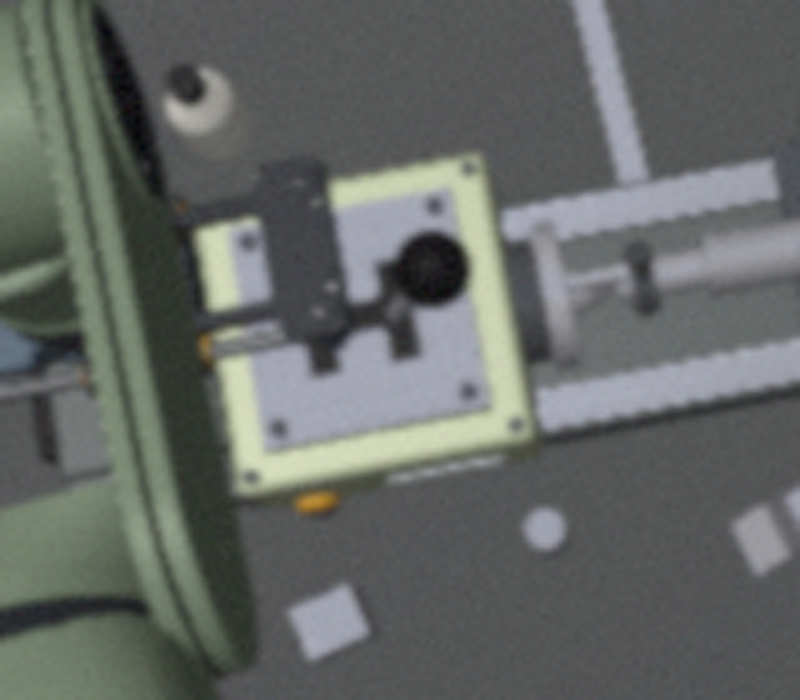

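Side view: ball at crop (304,149), stem upright in the tailstock-side lane. Top view: ball at crop (433,268).

```bash
python3 -c "
from h import *
t,s=np.load('f0.npy',allow_pickle=True)
q=(np.array([304,149])+.5)/6-.5+[200,190];p=(np.array([433,268])+.5)/5-.5+[145,150]
B,e=tri(t,p,s,q);print(B,e,ab(B));print(ab(onz(s,*q,225.5)),ab(onz(t,*p,225.5)))
where();print(tool((60,72,206)))
"
```

```text
[587.56459255  90.83980092 225.30244255] 3.459626968609914 (array([-1.000e-01, -4.530e+01,  2.253e+02]), np.float64(0.307), np.float64(0.001), np.float64(224.9985342374199))
(array([ -2.1, -45.1, 225.5]), np.float64(0.305), np.float64(0.014), np.float64(225.05396554719903)) (array([  1.5, -44.7, 225.5]), np.float64(0.303), np.float64(-0.01), np.float64(225.17495000864508))
t 10.47 loc [ -2.2  72.1 206.1] rot [179.9  -0.   13.1] Floc [ 0.5 -0.7  0.2] w 0.8
[62.17275637  0.21556399  0.13294062]
```

```bash
python3 -m creep '[[1,34,0,0,0,0,0],[1,34,0,0,0,0,0],[1,0,40,0,0,0,0],[1,0,40,0,0,0,0],[1,0,37,0,0,0,0]]';python3 -m creep '[[1,-10,0,0,0,0,0],[1,0,0,0,0,0,0]]';python3 -c "
from h import *
where();print(tool((-9,-45,206)))
s=grab_frame('side')
crop(s,200,190,320,280,6,'pics/s10.png')"
```

```text
time_s: 11.1
ee_pos: [652.3, 103.3, 205.9]
ee_rot: [179.9, 0.0, 13.0]
force: [0.9, 0.0, -0.2]
gripper_width: 0.6
time_s: 11.35
ee_pos: [641.4, 103.1, 206.1]
ee_rot: [-180.0, 0.0, 13.0]
force: [-0.1, 0.6, -0.6]
gripper_width: 0.6
t 11.35 loc [ 55.1 -45.4 206.1] rot [-180.    0.   13.] Floc [ 0.   0.6 -0.6] w 0.6
[-64.12785938  -0.40307105   0.1647487 ]
```

View pics/s10.png

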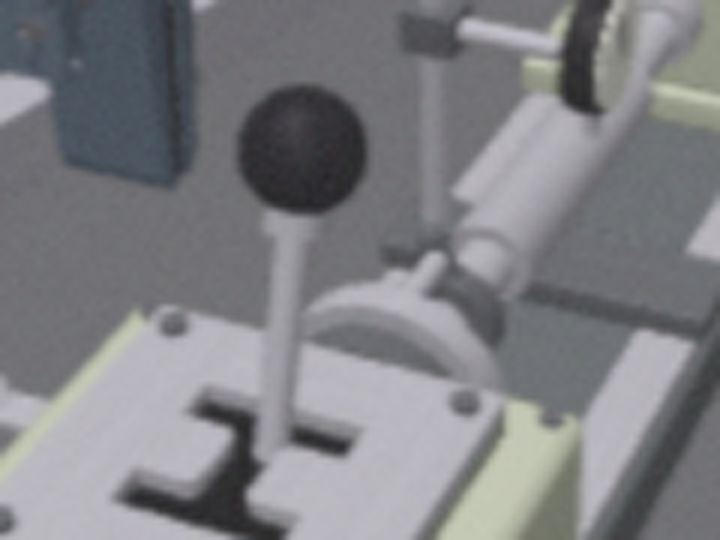

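```bash
python3 -m creep '[[1,-8,0,0,0,0,0],[1,-7,0,0,0,0,0],[1,-6,0,0,0,0,0],[1,-6,0,0,0,0,0],[1,-6,0,0,0,0,0]]';python3 -m creep '[[1,-6,0,0,0,0,0],[1,-6,0,0,0,0,0],[1,0,0,0,0,0,0]]';python3 -c "
from h import *
where()
s=grab_frame('side')
crop(s,200,190,320,280,6,'pics/s11.png')"
```

```text
time_s: 12.02
ee_pos: [610.4, 96.3, 206.6]
ee_rot: [180.0, -0.1, 13.1]
force: [2.7, 1.2, 1.8]
gripper_width: 0.5
time_s: 12.4
ee_pos: [597.7, 93.3, 206.0]
ee_rot: [180.0, 0.0, 13.0]
force: [1.6, 0.6, 0.4]
gripper_width: 0.2
t 12.4 loc [ 10.3 -45.2 206. ] rot [180.   0.  13.] Floc [1.7 0.2 0.4] w 0.2
```

View pics/s11.png

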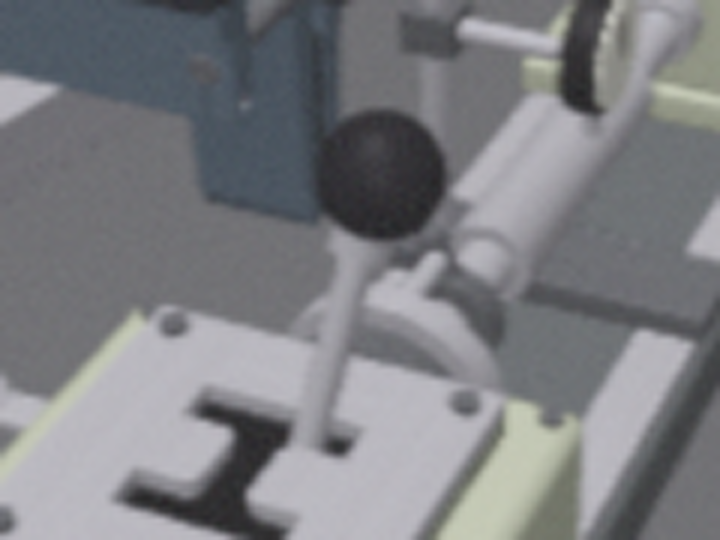

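It's sliding into the front slot. I'll keep pushing gently until it stops.

```bash
python3 -m creep '[[1,-6,0,0,0,0,0],[1,-6,0,0,0,0,0],[1,-3,0,0,0,0,0],[1,0,0,0,0,0,0]]';python3 -m creep '[[1,-2,0,0,0,0,0],[1,-2,0,0,0,0,0],[1,0,0,0,0,0,0]]';python3 -m creep '[[1,-1,0,0,0,0,0],[1,0,0,0,0,0,0]]';python3 -c "
from h import *
where()
s=grab_frame('side')
crop(s,200,190,320,280,6,'pics/s12.png')"
```

```text
time_s: 12.95
ee_pos: [583.2, 90.0, 205.8]
ee_rot: [-180.0, 0.0, 13.0]
force: [1.1, 0.8, -2.4]
gripper_width: 0.6
time_s: 13.32
ee_pos: [579.9, 89.2, 205.9]
ee_rot: [-180.0, -0.0, 13.0]
force: [2.3, 1.9, -1.6]
gripper_width: 0.6
time_s: 13.58
ee_pos: [579.2, 89.1, 205.9]
ee_rot: [-180.0, -0.1, 13.0]
force: [5.0, 2.2, -3.8]
gripper_width: 0.3
t 13.57 loc [ -8.6 -45.1 205.9] rot [-1.8e+02 -1.0e-01  1.3e+01] Floc [ 5.3  1.  -3.8] w 0.3
```

View pics/s12.png

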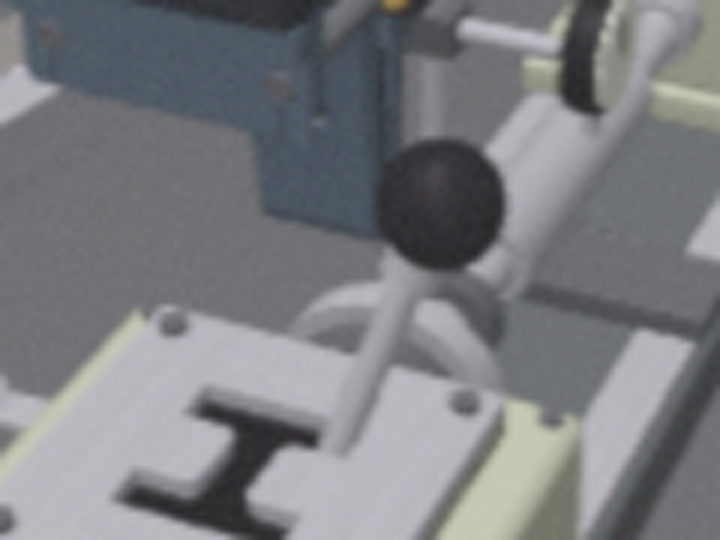

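```bash
python3 -m creep '[[1,-1,0,0,0,0,0],[1,0,0,0,0,0,0]]';python3 -m creep '[[1,-1,0,0,0,0,0],[1,0,0,0,0,0,0]]';python3 -c "
from h import *
where()"
```

```text
time_s: 13.88
ee_pos: [578.8, 89.0, 205.9]
ee_rot: [-180.0, -0.1, 13.0]
force: [5.7, 3.0, -4.1]
gripper_width: 0.3
time_s: 14.12
ee_pos: [578.5, 89.0, 205.9]
ee_rot: [-180.0, -0.2, 13.0]
force: [6.3, 3.2, -5.4]
gripper_width: 0.3
t 14.12 loc [ -9.4 -45.  205.9] rot [-180.    -0.2   13. ] Floc [ 6.8  1.7 -5.4] w 0.3
```

It has reached the end stop: force is up and the tool no longer follows the command. I'll back off and check.

```bash
python3 -m creep '[[1,5,0,0,0,0,0],[1,30,0,0,0,0,0],[1,50,0,0,0,0,0],[1,30,-45,0,0,0,0],[1,0,0,0,0,0,0]]';python3 -c "
from h import *
where()
s=grab_frame('side');t=grab_frame('top')
crop(s,200,190,320,280,6,'pics/s13.png');crop(t,145,150,305,290,5,'pics/t13.png')"
```

```text
time_s: 14.75
ee_pos: [678.6, 160.6, 204.8]
ee_rot: [-180.0, 0.2, 13.2]
force: [-0.4, -0.6, 0.4]
gripper_width: 0.5
t 14.75 loc [104.3   2.2 204.8] rot [-180.     0.2   13.2] Floc [-0.6 -0.4  0.4] w 0.5
```

View pics/s13.png

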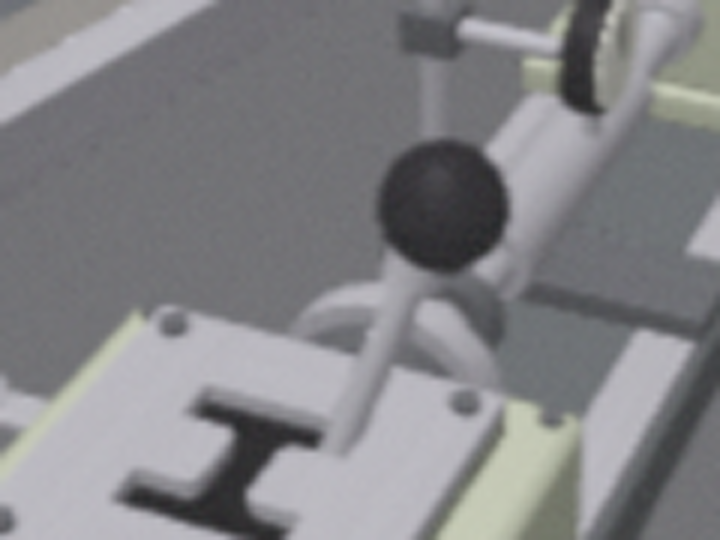

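View pics/t13.png

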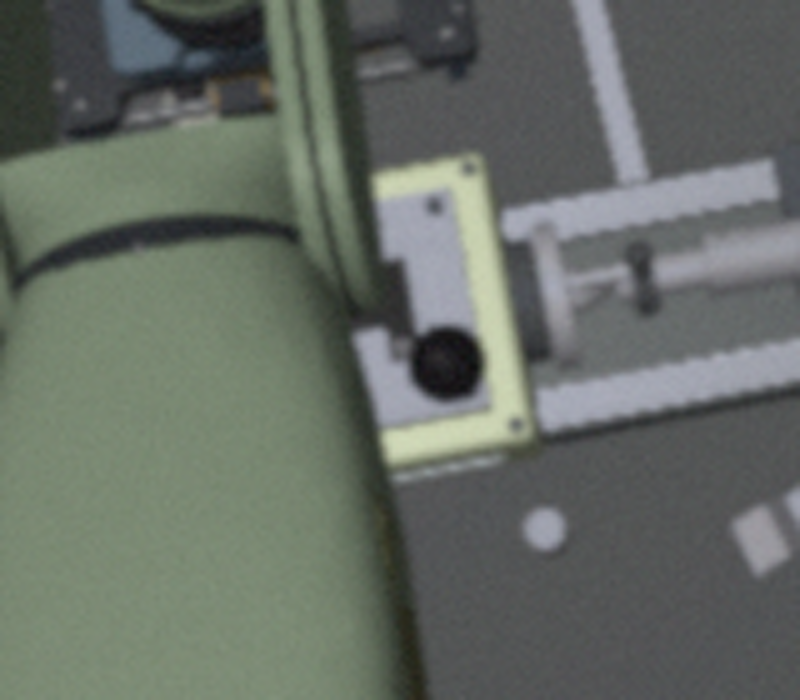

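Side view: ball at crop (444,205), stem tight in the front tailstock-side slot. Top view: ball at crop (446,363).

```bash
python3 -c "
from h import *
t,s=np.load('f0.npy',allow_pickle=True)
q=(np.array([444,205])+.5)/6-.5+[200,190];p=(np.array([446,363])+.5)/5-.5+[145,150]
B,e=tri(t,p,s,q);print(B,e,ab(B));print(ab(onz(s,*q,219)),ab(onz(t,*p,219)))
"
```

```text
[544.96031929  83.74733732 219.75776064] 2.78837649506127 (array([-43.2, -42.6, 219.8]), np.float64(0.301), np.float64(0.292), np.float64(219.16535184880132))
(array([-44.2, -43.7, 219. ]), np.float64(0.31), np.float64(0.299), np.float64(218.4933950657067)) (array([-41.8, -42.1, 219. ]), np.float64(0.297), np.float64(0.282), np.float64(219.76637367747776))
```

```bash
python3 -m creep '[[1,0,0,-55,0,0,0],[1,0,0,-55,0,0,0],[1,0,50,-10,0,0,0],[1,0,55,0,0,0,0],[1,0,55,0,0,0,0]]';python3 -m creep '[[1,-25,55,0,0,0,0],[1,-25,55,0,0,0,0],[1,-45,40,0,0,0,0],[1,-45,40,0,0,0,0],[1,-45,40,0,0,0,0]]';python3 -m creep '[[1,-45,40,0,0,0,0],[1,-45,40,0,0,0,0],[1,-20,30,0,0,0,0],[1,0,0,0,0,0,0],[1,0,0,0,0,0,0]]';python3 -c "
from h import *
where()
s=grab_frame('side');t=grab_frame('top')
cv2.imwrite('pics/s14.png',s['frame'][...,::-1]);crop(t,100,80,420,320,2.5,'pics/t14.png')
crop(s,200,190,320,280,6,'pics/s14c.png')"
```

```text
time_s: 15.48
ee_pos: [713.6, -0.4, 327.0]
ee_rot: [179.9, 0.0, 13.0]
force: [0.2, 0.6, 0.7]
gripper_width: 0.6
time_s: 16.1
ee_pos: [583.2, -265.6, 326.5]
ee_rot: [180.0, 0.1, 13.0]
force: [-0.3, -1.8, -0.5]
gripper_width: 0.5
time_s: 16.73
ee_pos: [503.2, -395.0, 326.3]
ee_rot: [-180.0, 0.0, 13.0]
force: [0.5, -0.0, 0.7]
gripper_width: 0.3
t 16.73 loc [-191.7 -499.7  326.3] rot [-180.    0.   13.] Floc [ 0.5 -0.1  0.7] w 0.3
```

View pics/s14.png

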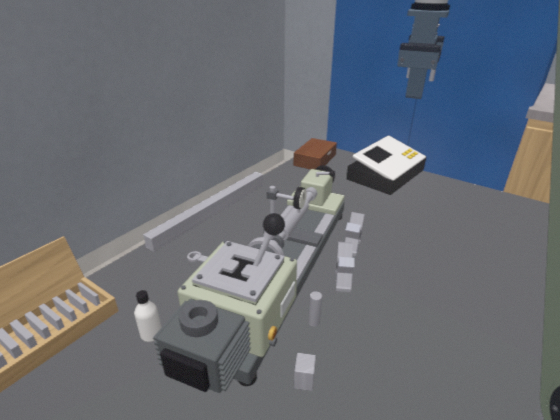

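View pics/t14.png

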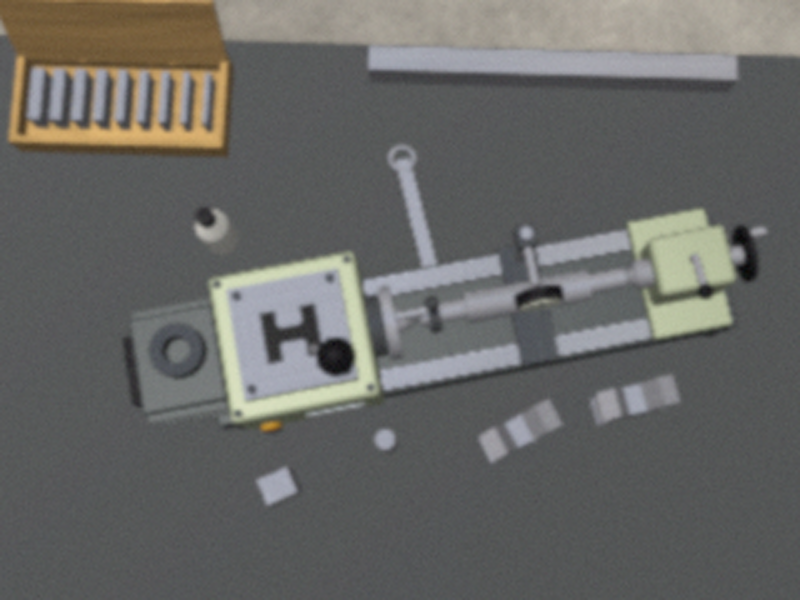

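The side view has the ball at (274,224), unchanged since I withdrew. The top view has it at crop (336,356), at the front on the tailstock side, and all the bystanders look to be where they started. The arm is well clear.

```bash
python3 -c "
from workcell import *
print(job_done())"
```

```text
the job is handed in; nothing more can be done
None
```

The gear lever is fully home in the front slot on the tailstock side, and I handed the job in at about 17 s of the 51 s allowed.

**What I did:** with the fingers closed and nothing gripped, I pushed the ball back along the motor-side lane to the middle (b ≈ 0). I then pushed it across the gate (a ≈ 0.305) and forward into the slot until it met the end stop. The highest force I read was about 9 N, in the last push against the stop.

**Last checks:**
- **Lever position:** the two cameras put the ball at (-43, -43, 220) mm in the machine frame, so a ≈ 0.30 and b ≈ 0.29. Its height is within 1 mm of what that tilt should give, and the ball had not moved after I withdrew.
- **Camera agreement:** the two views disagreed by about 3 mm. Taken singly they gave b = 0.28 and 0.30.
- **Surroundings:** by eye, the gauges and tools look to be where they started. I did not measure each one. The arm ended well clear of the machine with no contact force.

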